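# Set the fill gauge and hold the bean bin open

## Task

The bean bin is about to be refilled. With its lid shut, take the fill gauge out of the wooden stand, push its blade down the slot in the bin's top until the collar sits fully home, and let it go; then with the fingers raise the flap lid to 60 degrees open (within about 6 degrees) and finish while still holding it steady there, because it falls shut by itself. Leave the other things on the counter alone.

Things in the scene. Friction and masses are not known exactly. Their poses are not given: they have to be found in the camera images.
- gauge_grip (a point): Loose fill gauge, 60 g, upright in the wooden stand. Point: centre of its black grip, 26 mm along x, 14 mm thick along y (pinch across this), 56 mm tall. Below it a steel collar 44 x 20 x 8 mm, its underside 36 mm under this point; below that a flat steel blade, 24 mm (x) by 4 mm (y), ending 80 mm below the collar's underside. z up; same both ways round.
- stand: Fixed wooden block, 85 mm along x, 70 mm along y, 90 mm tall, origin at the centre of its underside, with a slot 32 x 10 mm (long along x) at its centre, in which the gauge stands with its collar resting on top.
- bin: Fixed open metal bean bin, 180 mm along its x, 190 mm along its y, 110 mm tall, origin at the centre of its underside, z up. A 55 mm wide fixed strip with the gauge slot covers its top along the +y side; a flap lid hinged beside this strip covers the rest, with its handle on the -y side.
- bin_slot (a point): Centre of the mouth of the gauge slot in the bin's fixed top strip, at the strip's top face (110 mm above the table). Slot 32 mm along the bin's x, 10 mm along its y, through the 8 mm strip, open space below. Axes as the bin's. With the gauge fully home its collar rests on the strip, its grip's centre 36 mm above this point.
- lid_hinge (a point): Point on the lid's hinge line, at the middle of its length, 112 mm above the table. The hinge line is along the bin's x. Axes as the bin's.
- lid_handle (a point): Centre of the lid's handle: a round bar 10 mm thick, 120 mm long, parallel to the hinge, 170 mm from it, in the lid's plane. It stands 40 mm clear of lid edge and bin wall on two thin arms at its ends, so fingers pass down either side; the bar can turn between the fingers as the lid swings. Moves with the lid; x along the bar, -y from hinge to bar.
- lid (a joint): Opening angle of the flap lid in rad: 0 shut (level), positive as the handle rises; stop at 1.4. 60 degrees is 1.047. The steel lid (panel 176 x 130 x 4 mm, about 0.4 kg) has a free hinge and falls shut from any angle when let go.
- cup: Bystander, to be left alone: white mug, 64 mm wide, 60 mm tall, loose, origin at its underside.
- tamper: Bystander, to be left alone: steel coffee tamper, 54 mm wide, 83 mm tall, loose, origin at its underside.
- jug: Bystander, to be left alone: metal milk jug with a handle, 80 mm wide, 85 mm tall, loose, origin at its underside.
- shaker: Bystander, to be left alone: amber glass jar with a metal cap, 56 mm wide, 110 mm tall, loose, origin at its underside.
- spoon: Bystander, to be left alone: steel spoon lying flat, 170 mm long, loose, origin at the underside of its middle, handle towards its -x.
- carton: Bystander, to be left alone: cardboard box 70 x 120 x 50 mm, loose, origin at its underside.
- tin: Bystander, to be left alone: plain metal tin, 60 mm wide, 80 mm tall, loose, origin at its underside.
Not all that is in view belongs to the job. What is shaped like the part that bears gauge_grip but green or purple is not meant.

How it is judged:
By the outcome, as a careful person would: the job done as asked, in the order asked, and still so for the second after the job is handed in, while the arm keeps its last pose, push and grip.
It also fails if it takes over 64 s, if anything falls off the work surface, if the arm or the gripper's body presses on something with over 40 N, if the wrist force passes 120 N, or if a joint passes its speed limit or range.

## Robot

A 7-joint arm with a two-finger parallel gripper is mounted at the origin on the work surface. World frame = base frame: x ahead of the robot, y to its left, z up, the work surface at z = 0. Lengths are in m, angles in rad, forces in N, time in s.
With the tool pointing down it reaches from about 0.425 to 0.925 m from the base axis. Payload 6.8 kg.
Tool frame: the origin (TCP) lies at the centre of the arm's flange, where the gripper is bolted on; the fingertips stand 173 mm ahead of it and the grasp point (between the pads) lies 155 mm ahead of it (finger_overhang is the distance from the TCP to the fingertips, in m); y points along the fingers, z is the direction in which the jaws open and shut, and the axes are right-handed (so a half turn about y gives the same grasp; the last joint's range is limited). The gripper opens to 85 mm and grips with 20 to 120 N. Pads are 22 mm wide; open, the fingers measure 114 mm over their backs; the gripper's body (76 mm by 85 mm) begins 54 mm behind the grasp point. The pads swing forward as they close: fully open they stand 13 mm farther back than shut.
Start: joints at [-1.283, 0.477, 0.022, 1.555, -0.011, 1.109, -0.083], TCP at [0.26, 0.623, 0.405] pointing down, gripper open.
Joint ranges: [-2.96, 2.96], [-0.34, 2.1], [-1.41, 1.46], [0.24, 2.44], [-1.37, 4.51], [0.17, 1.92], [-2.96, 2.96]. Speed limits (rad/s): [2.39, 2.39, 3.14, 3.14, 3.14, 3.14, 3.14].

## Interface

Orientations are given as a rotation vector (axis times angle).
In Python, from bench import get_obs, grab_frame, hand_in, finger_overhang gives the robot as it stands. The module is installed in compiled form; this text tells all that it offers.
- The arm moves only by the shell command python3 -m jog 'ROWS' [FORCE]. ROWS is JSON, a list of rows, each a list of 3 entries, a list of its own where there are three numbers: the shift along the tool's x, y, z in cm, then the turn about the tool's y in rad, then the gripper command: -1 is fully open, 1 is shut, values between are in proportion. In form: [[[x, y, z], twist, gripper], ...]. A call has 1 to 10 rows; each row is the pose to reach, as a shift and turn from the pose commanded when the call began, along the tool's axes at that moment; what a row does not reach only later rows make up. A row lasts 1/8 s, in which the tool goes at most 62.5 mm and 10.7 degrees, less where a joint would pass 70% of its speed; a pose out of reach is approached as far as the arm can. A call with a gripper value outside its range is refused whole. The fingers move at their own pace and stop on an object; FORCE is the grip in N (left out, the last holds). Time passes only in rows, so rows that repeat a pose let the fingers close. It gives the time, the measured TCP pose, the force and the opening at its end, in the units of the state.
- get_obs(): the state, without advancing time (a new reading comes with each control period).
- grab_frame(name): name is "scene" or "top" or "wrist"; returns a dict with "image" (420x560x3 uint8, blue, green, red), "fx", "fy", "cx", "cy" (pixels), "distortion" ([k1, k2, p1, p2, k3] as OpenCV has them; the pictures are not rectified), "origin" and "rotation" of the camera in the world. Camera axes: x right, y up, looking along -z (the intrinsics and any distortion apply to the point x, -y, -z); pixel columns grow to the right and rows downward; lengths in m; the calibration is good to about 2 mm. A picture is of the moment at which its call begins. There is no depth.
- hand_in(): hands the job in, once; it reports no verdict.
The state is a dict: "clock": time; "joints": joint angles; "qvel": joint speeds; "tau": joint torques, N m; "tcp_pos": TCP position; "orientation": TCP orientation; "contact_force": force on the tool from outside, world axes, zero at the start; "moment": the same for the moment, N m; "grip_width": finger opening in m.
Only numpy, scipy, OpenCV 4.12 (cv2) and the standard library are available. Lean on these libraries where they do the work, as an engineer would, in place of code of your own. Each camera call takes 0.05 s, during which the arm holds its last target.

## Working session

There is one attempt and no reset: what is moved stays moved. The work goes in short steps, Python scripts to look and compute and a shell command to move; the robot and the scene stay as the last step left them, time stands still between calls to the robot, and variables do not carry over. Pictures are saved under pics/ and viewed, and the job is handed in when it is done.

```bash
mkdir -p pics
cat > h.py <<'E'
import numpy as np, cv2
from bench import get_obs, grab_frame
from scipy.spatial.transform import Rotation as R
import pickle
def shot(name,tag):
    f=grab_frame(name); cv2.imwrite(f'pics/{tag}.png',f['image']); pickle.dump(f,open(f'pics/{tag}.pkl','wb')); return f
def load(tag): return pickle.load(open(f'pics/{tag}.pkl','rb'))
def Rm(f):
    r=np.array(f['rotation'],float); return r if r.shape==(3,3) else R.from_rotvec(r).as_matrix()
def K(f): return np.array([[f['fx'],0,f['cx']],[0,f['fy'],f['cy']],[0,0,1.]])
def ray(f,u,v):
    p=cv2.undistortPoints(np.array([[[u,v]]],float),K(f),np.array(f['distortion'],float))[0,0]
    d=Rm(f)@np.array([p[0],-p[1],-1.]); return np.array(f['origin'],float),d/np.linalg.norm(d)
def onz(f,u,v,z):
    o,d=ray(f,u,v); return o+d*(z-o[2])/d[2]
def proj(f,P):
    c=Rm(f).T@(np.array(P,float)-np.array(f['origin'])); c=np.array([c[0],-c[1],-c[2]])
    return cv2.projectPoints(c.reshape(1,1,3),np.zeros(3),np.zeros(3),K(f),np.array(f['distortion'],float))[0].ravel()
def tri(rs):
    A=np.zeros((3,3));b=np.zeros(3)
    for o,d in rs:
        M=np.eye(3)-np.outer(d,d);A+=M;b+=M@o
    return np.linalg.solve(A,b)
def tool():
    o=get_obs(); return np.array(o['tcp_pos']),R.from_rotvec(o['orientation']).as_matrix(),o
E
python3 - <<'E'
from h import *
for n in ['scene','top','wrist']:
    f=shot(n,n+'0'); print(n,f['origin'],f['fx'],f['distortion'],np.round(Rm(f),3).tolist())
p,M,o=tool(); print(o,M.round(3)); 
from bench import finger_overhang; print(finger_overhang)
E
```

```text
scene [ 1.26100434 -0.40772256  0.90955168] 399.8158563278851 [-0.03547798  0.          0.          0.          0.        ] [[0.479, -0.623, 0.619], [0.878, 0.336, -0.34], [0.004, 0.707, 0.708]]
top [ 0.47219144 -0.04146201  1.08586108] 408.0853714032078 [-0.03560352  0.          0.          0.          0.        ] [[0.002, 0.998, -0.068], [-1.0, 0.001, -0.019], [-0.019, 0.069, 0.997]]
wrist [0.18440276 0.65354952 0.37286558] 374.4022199651935 [-0.04311953  0.          0.          0.          0.        ] [[0.385, -0.876, -0.291], [0.923, 0.365, 0.124], [-0.003, -0.316, 0.949]]
{'clock': 0.15, 'joints': array([-1.28310673,  0.47761696,  0.02234089,  1.55617598, -0.01150266,
        1.10929323, -0.08312887]), 'qvel': array([ 0.00035792, -0.00351033, -0.0004163 , -0.00229222,  0.00093391,
       -0.00151121, -0.00047126]), 'tau': array([ 2.44271512e-03, -5.96926832e+01,  1.60982855e+00, -2.81491184e+01,
        1.25623529e-02,  6.50598129e-03,  2.58616126e-05]), 'tcp_pos': array([0.26014665, 0.62264219, 0.40396469]), 'orientation': array([-1.54976184,  0.3106901 , -0.31040607]), 'contact_force': array([ 0.02930035, -0.59595893, -0.1784662 ]), 'moment': array([-0.02100317, -0.01792522, -0.00564054]), 'grip_width': 0.08549736228018459} [[ 0.923 -0.     0.386]
 [-0.386 -0.001  0.923]
 [ 0.    -1.    -0.001]]
0.1734
```

View pics/scene0.png

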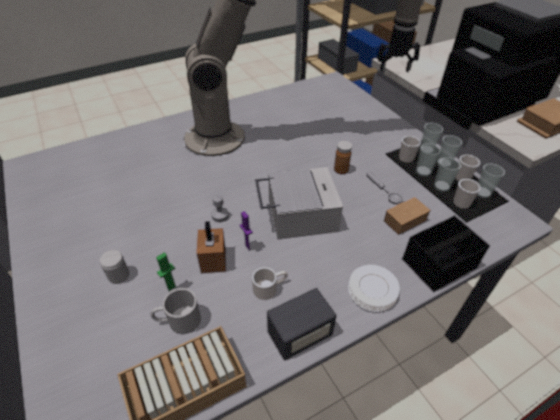

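View pics/top0.png

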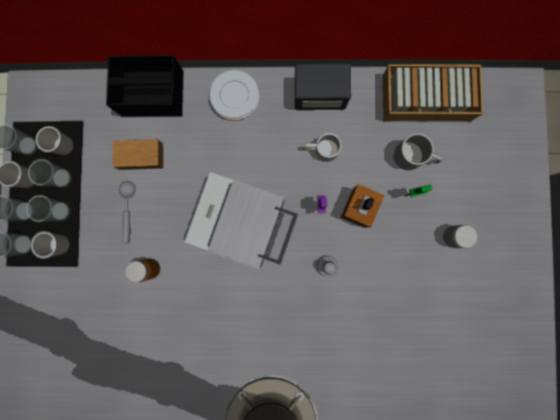

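View pics/wrist0.png

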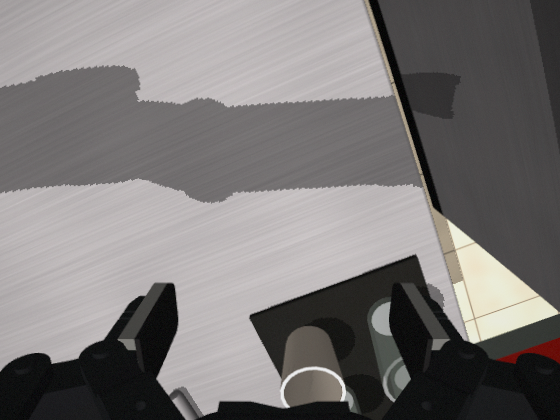

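The black-gripped gauge stands in the brown block (scene ~(208,233), top ~(366,204)). The look-alikes are the purple one (scene (246,228), top (322,204)) and the green one (scene (165,270), top (420,190)). The black one fits, since it is in the stand and neither green nor purple. The bin is at top ~(240,220), with its slot at ~(211,212) and its handle bar at ~(283,237). I'll enlarge crops to confirm.

Run:
```python
from h import *
t=load('top0')['image'];s=load('scene0')['image']
a=cv2.resize(t[160:280,170:400],None,fx=3.4,fy=3.4,interpolation=cv2.INTER_CUBIC);cv2.imwrite('pics/c1.png',a)
b=cv2.resize(s[150:290,190:350],None,fx=4.2,fy=4.2,interpolation=cv2.INTER_CUBIC);cv2.imwrite('pics/c2.png',b)
```

```text
(no output)
```

View pics/c1.png

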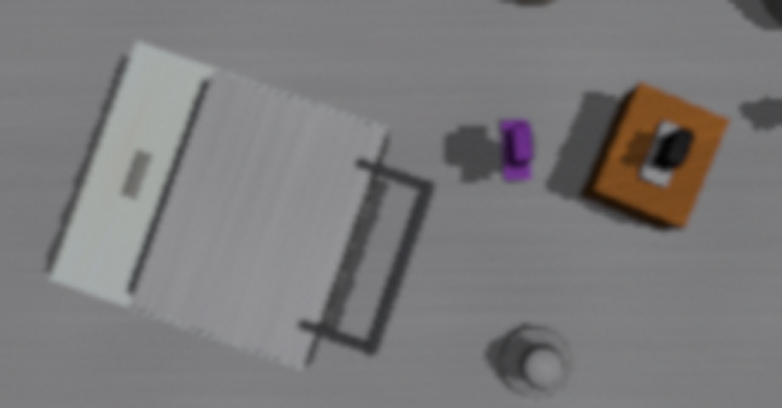

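View pics/c2.png

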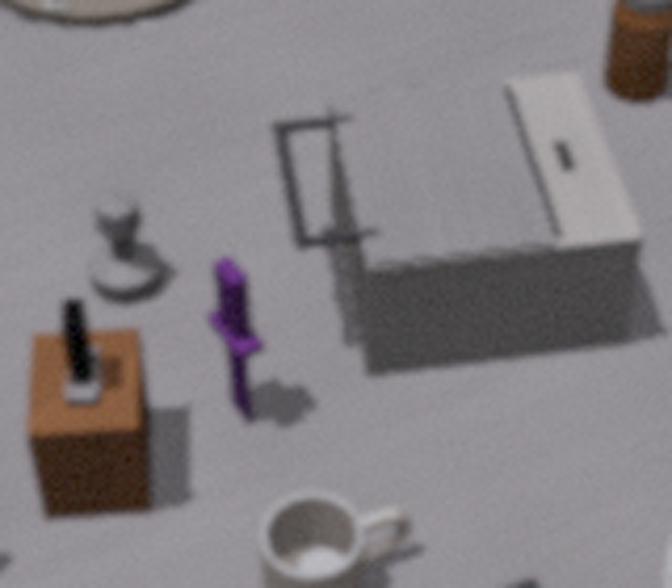

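```bash
cat > meas.py <<'E'
from h import *
t=load('top0');s=load('scene0')
T=lambda x,y:(170+x/3.4-.35,160+y/3.4-.35)
S=lambda x,y:(190+x/4.2-.38,150+y/4.2-.38)
def P(n,f,fn,pts,z):
    w=[onz(f,*fn(*p),z) for p in pts]; print(n,np.round(np.mean(w,0),4),[np.round(q[:2],3).tolist() for q in w]); return w
def ang(a,b): d=b-a; return np.degrees(np.arctan2(d[1],d[0]))
w=P('stand',t,T,[(640,83),(728,120),(683,228),(590,192)],.09); print(ang(w[0],w[1]),ang(w[3],w[2]),ang(w[0],w[3]),ang(w[1],w[2]))
P('stand s',s,S,[(34,335),(138,330),(145,428),(32,434)],.09)
w=P('strip',t,T,[(137,40),(212,70),(130,305),(50,275)],.11);print(ang(w[0],w[3]),ang(w[1],w[2]))
P('strip s',s,S,[(507,80),(580,72),(640,238),(558,248)],.11)
P('slot',t,T,[(137,175)],.108)
P('slot s',s,S,[(565,156)],.108)
w=P('bar',t,T,[(430,187),(373,348)],.112);print(ang(w[0],w[1]),np.linalg.norm(w[1]-w[0]))
w=P('bar s',s,S,[(280,126),(303,243)],.112);print(ang(w[0],w[1]))
P('grip top',t,T,[(679,146)],.162)
P('grip top s',s,S,[(74,302)],.162)
for n,m in (('t',t),('s',s)):
    im=m['image'].astype(int); 
    if n=='t': k=(im.max(2)<45); k[:190]=0;k[225:]=0;k[:,:350]=0;k[:,385:]=0
    else: k=(im.max(2)<55);k[:215]=0;k[247:]=0;k[:,:198]=0;k[:,222:]=0
    y,x=np.nonzero(k); print(n,len(x),x.mean(),y.mean(),x.min(),x.max(),y.min(),y.max())
E
python3 meas.py
```

```text
stand [ 0.5577 -0.2302  0.09  ] [[0.61, -0.216], [0.583, -0.279], [0.506, -0.246], [0.531, -0.179]]
-113.0391531895693 -111.23016832899852 154.99286889302678 156.73953058846504
stand s [ 0.5604 -0.2292  0.09  ] [[0.507, -0.245], [0.536, -0.183], [0.614, -0.212], [0.585, -0.276]]
strip [0.5442 0.1465 0.11  ] [[0.639, 0.144], [0.617, 0.091], [0.45, 0.147], [0.471, 0.204]]
160.43693521702082 161.33737004553697
strip s [0.5439 0.1486 0.11  ] [[0.451, 0.154], [0.469, 0.207], [0.637, 0.144], [0.619, 0.09]]
slot [0.5422 0.1435 0.108 ] [[0.542, 0.143]]
slot s [0.5413 0.1463 0.108 ] [[0.541, 0.146]]
bar [ 0.4772 -0.0443  0.112 ] [[0.534, -0.064], [0.421, -0.024]]
160.52215608649374 0.11950470305245375
bar s [ 0.477  -0.0405  0.112 ] [[0.419, -0.021], [0.535, -0.06]]
-19.10509123121393
grip top [ 0.5579 -0.2291  0.162 ] [[0.558, -0.229]]
grip top s [ 0.5593 -0.2285  0.162 ] [[0.559, -0.229]]
t 118 362.6949152542373 206.26271186440678 350 372 190 224
s 77 208.07792207792207 231.42857142857142 206 211 222 240
```

```bash
cat > plan.py <<'E'
import sys
from h import *
def go(x,y,z,yaw):
    p,M,o=tool(); a=np.degrees(np.arctan2(M[1,0],M[0,0])); d=M.T@(np.array([x,y,z])-p)*100
    print('tcp',p.round(4),'yaw',round(a,2),'tooly',M[:,1].round(3),'shift cm',d.round(2),'twist',round(-np.radians(yaw-a),3),'F',np.round(o['contact_force'],1),'w',round(o['grip_width'],4),'t',o['clock'],'q',o['joints'].round(2))
if __name__=='__main__': go(*map(float,sys.argv[1:]))
E
python3 plan.py 0.559 -0.2295 0.40 -24
```

```text
tcp [0.2601 0.6226 0.404 ] yaw -22.68 tooly [-0.    -0.001 -1.   ] shift cm [ 60.43   0.49 -67.1 ] twist 0.023 F [ 0.  -0.6 -0.2] w 0.0855 t 0.15 q [-1.28  0.48  0.02  1.56 -0.01  1.11 -0.08]
```

```bash
python3 -m jog '[[[60.4,0,-67.1],0.023,0],[[60.4,0,-67.1],0.023,0],[[60.4,0,-67.1],0.023,0],[[60.4,0,-67.1],0.023,0],[[60.4,0,-67.1],0.023,0],[[60.4,0,-67.1],0.023,0],[[60.4,0,-67.1],0.023,0],[[60.4,0,-67.1],0.023,0],[[60.4,0,-67.1],0.023,0],[[60.4,0,-67.1],0.023,0]]' 40; python3 plan.py 0.559 -0.2295 0.40 -24
```

```text
clock: 1.4
tcp_pos: [0.4671, 0.031, 0.4049]
orientation: [-1.545, 0.328, -0.329]
contact_force: [1.1, 0.4, 0.2]
grip_width: 0.0427
tcp [0.4671 0.031  0.4049] yaw -23.98 tooly [ 0.001  0.    -1.   ] shift cm [ 18.98   0.48 -20.07] twist 0.0 F [1.1 0.4 0.2] w 0.0427 t 1.4 q [-0.54  0.13  0.38  2.05 -0.06  0.97  1.02]
```

```bash
python3 -m jog '[[[19,0.5,-20.1],0,0],[[19,0.5,-20.1],0,0],[[19,0.5,-20.1],0,0],[[19,0.5,-20.1],0,0],[[19,0.5,-20.1],0,0],[[19,0.5,-20.1],0,0],[[19,0.5,-20.1],0,0]]'; python3 plan.py 0.559 -0.2295 0.40 -24
python3 - <<'E'
from h import *
shot('wrist','w1');shot('scene','s1')
E
```

```text
clock: 2.28
tcp_pos: [0.5587, -0.2269, 0.3993]
orientation: [-1.545, 0.329, -0.327]
contact_force: [-0.1, 0.5, -0.5]
grip_width: 0.0428
tcp [ 0.5587 -0.2269  0.3993] yaw -23.95 tooly [-0.001  0.001 -1.   ] shift cm [ 0.13 -0.07 -0.23] twist 0.001 F [-0.1  0.5 -0.5] w 0.0428 t 2.275 q [-0.11  0.39  0.51  1.77 -0.22  1.04  1.64]
```

View pics/w1.png

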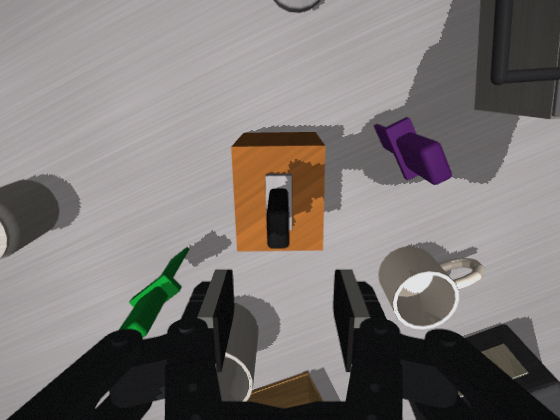

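View pics/s1.png

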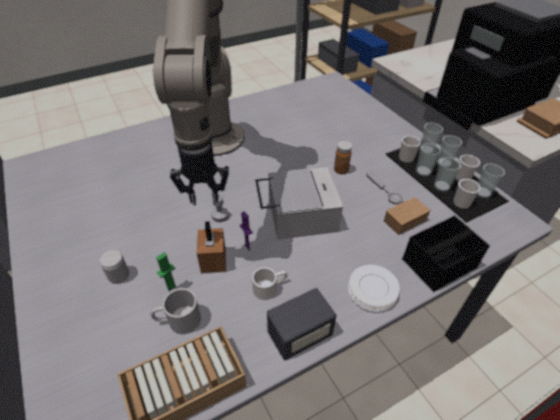

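Wrist view: the black grip leans to about (278,238) at its top, with the stand's top face at corners (233,146), (324,146), (324,250) and (237,250). Purple is clear at (415,150) and the mug is below right.

```bash
python3 - <<'E'
from h import *
f=load('w1')
w=np.array([onz(f,*p,.09) for p in [(233,146),(324,146),(324,250),(237,250)]]);print(w.round(4),w.mean(0).round(4))
im=f['image'].astype(int); k=(im.max(2)<60); k[:170]=0;k[256:]=0;k[:,:255]=0;k[:,300:]=0
for r in range(184,252,4):
    x=np.nonzero(k[r])[0]; print(r,(x.min(),x.max()) if len(x) else None, end=' ')
print()
for q in [(.559,-.2295,.154),(.5587,-.2302,.154),(.559,-.2295,.098)]: print(proj(f,q))
h=np.radians(-24);X=np.array([np.cos(h),np.sin(h),0])
c=np.array([.559,-.2295,.154]); print(proj(f,c+.013*X),proj(f,c-.013*X))
E
python3 - <<'E'
import cv2
im=cv2.imread('pics/w1.png');cv2.imwrite('pics/w1c.png',cv2.resize(im[120:270,200:360],None,fx=4,fy=4,interpolation=cv2.INTER_CUBIC))
E
```

```text
[[ 0.5063 -0.2451  0.09  ]
 [ 0.5337 -0.1834  0.09  ]
 [ 0.6118 -0.215   0.09  ]
 [ 0.5832 -0.2796  0.09  ]] [ 0.5588 -0.2308  0.09  ]
184 None 188 (np.int64(277), np.int64(282)) 192 (np.int64(270), np.int64(287)) 196 (np.int64(269), np.int64(287)) 200 (np.int64(269), np.int64(287)) 204 (np.int64(268), np.int64(287)) 208 (np.int64(268), np.int64(288)) 212 (np.int64(267), np.int64(288)) 216 (np.int64(267), np.int64(288)) 220 (np.int64(267), np.int64(288)) 224 (np.int64(267), np.int64(288)) 228 (np.int64(267), np.int64(288)) 232 (np.int64(267), np.int64(288)) 236 (np.int64(267), np.int64(288)) 240 (np.int64(268), np.int64(288)) 244 (np.int64(268), np.int64(288)) 248 None 
[280.57023715 229.84095353]
[279.32925033 229.85559809]
[281.09564294 203.00189965]
[280.59342765 249.25803308] [280.54684411 209.70536259]
```

View pics/w1c.png

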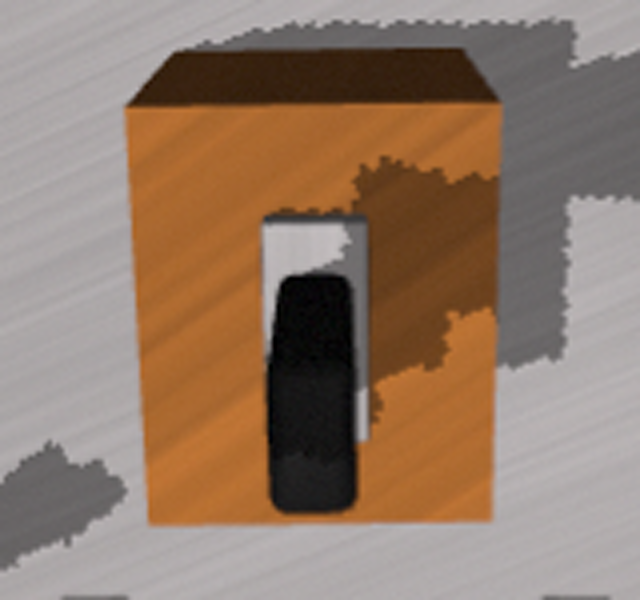

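```bash
python3 plan.py 0.5583 -0.231 0.285 -24
```

```text
tcp [ 0.5588 -0.2263  0.3996] yaw -23.88 tooly [-0.     0.001 -1.   ] shift cm [ 0.15 11.46 -0.46] twist 0.002 F [-0.3 -0.8  0.4] w 0.0425 t 2.375 q [-0.11  0.39  0.51  1.77 -0.22  1.04  1.64]
```

```bash
python3 -m jog '[[[0.15,3,-0.46],0,0],[[0.15,6,-0.46],0,0],[[0.15,9,-0.46],0,0],[[0.15,11.4,-0.46],0,0],[[0.15,11.4,-0.46],0,0],[[0.15,11.4,-0.46],0,0]]' 40; python3 plan.py 0.5583 -0.231 0.285 -24
```

```text
clock: 3.12
tcp_pos: [0.5587, -0.2323, 0.2868]
orientation: [-1.546, 0.327, -0.329]
contact_force: [-0.2, -0.1, 0.1]
grip_width: 0.0429
tcp [ 0.5587 -0.2323  0.2868] yaw -23.94 tooly [ 0.001 -0.    -1.   ] shift cm [-0.09  0.18  0.1 ] twist 0.001 F [-0.2 -0.1  0.1] w 0.0429 t 3.125 q [-0.05  0.53  0.45  1.85 -0.31  0.82  1.72]
```

```bash
python3 -m jog '[[[0,0.1,0.1],0,0.5],[[0,0.1,0.1],0,1],[[0,0.1,0.1],0,1],[[0,0.1,0.1],0,1],[[0,0.1,0.1],0,1],[[0,0.1,0.1],0,1]]' 60; python3 plan.py 0.5583 -0.231 0.46 -24
```

```text
clock: 3.88
tcp_pos: [0.5591, -0.2318, 0.2857]
orientation: [-1.545, 0.327, -0.33]
contact_force: [-1.1, 1.3, 6.8]
grip_width: 0.0133
tcp [ 0.5591 -0.2318  0.2857] yaw -23.99 tooly [ 0.002  0.    -1.   ] shift cm [ -0.08 -17.43   0.05] twist 0.0 F [-1.1  1.3  6.8] w 0.0133 t 3.875 q [-0.05  0.53  0.45  1.85 -0.31  0.82  1.72]
```

Gripped at 13.3 mm, so I lift it straight up.

```bash
python3 -m jog '[[[0,-2,0],0,1],[[0,-5,0],0,1],[[0,-9,0],0,1],[[0,-13,0],0,1],[[0,-17.5,0],0,1],[[0,-17.5,0],0,1],[[0,-17.5,0],0,1]]'; python3 plan.py 0.543 0.145 0.46 -19.2
python3 - <<'E'
from h import *
shot('scene','s2');shot('wrist','w2')
E
```

```text
clock: 4.75
tcp_pos: [0.5582, -0.2317, 0.4597]
orientation: [-1.545, 0.329, -0.328]
contact_force: [-0.2, 0.1, -0.7]
grip_width: 0.0135
tcp [ 0.5582 -0.2317  0.4597] yaw -24.01 tooly [-0.  0. -1.] shift cm [-1.672e+01 -1.000e-02  3.380e+01] twist -0.084 F [-0.2  0.1 -0.7] w 0.0135 t 4.75 q [-0.12  0.34  0.54  1.69 -0.19  1.16  1.62]
```

View pics/s2.png

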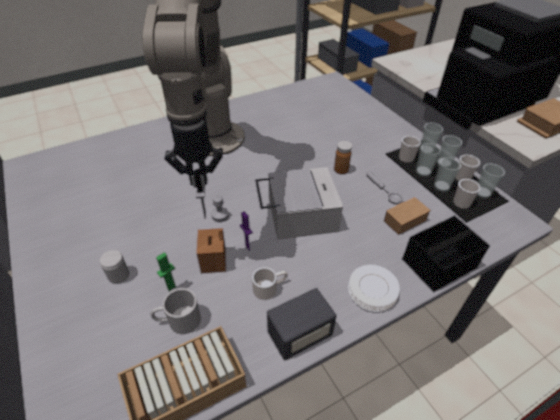

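View pics/w2.png

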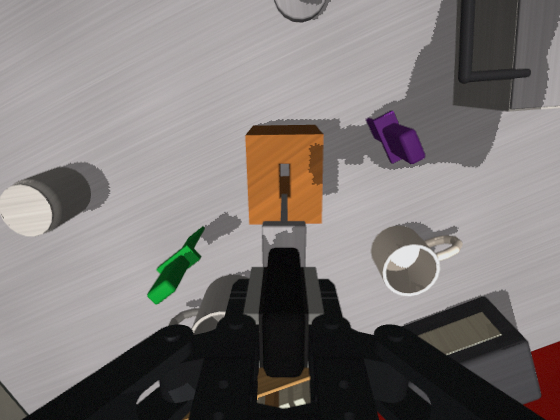

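The gauge is out and upright (wrist: collar at (284,235), blade at (284,208)). Scene shows the empty slot at (210,240). Next I carry it high over the bin.

```bash
python3 -m jog '[[[-2.5,0,5],-0.084,1],[[-5,0,10.1],-0.084,1],[[-7.5,0,15.2],-0.084,1],[[-10,0,20.2],-0.084,1],[[-12.5,0,25.3],-0.084,1],[[-14.7,0,29.7],-0.084,1],[[-16.2,0,32.6],-0.084,1],[[-16.7,0,33.8],-0.084,1],[[-16.7,0,33.8],-0.084,1],[[-16.7,0,33.8],-0.084,1]]'; python3 plan.py 0.5425 0.145 0.41 -19.2
```

```text
clock: 6.1
tcp_pos: [0.5439, 0.1428, 0.4595]
orientation: [-1.556, 0.265, -0.265]
contact_force: [0.7, -0.7, -1.3]
grip_width: 0.0135
tcp [0.5439 0.1428 0.4595] yaw -19.35 tooly [-0.    -0.001 -1.   ] shift cm [-0.2   4.95  0.16] twist -0.003 F [ 0.7 -0.7 -1.3] w 0.0135 t 6.1 q [-0.66  0.25  0.35  1.78 -0.09  1.13  0.96]
```

```bash
python3 -m jog '[[[-0.2,2.5,0.1],0,1],[[-0.2,5,0.1],0,1],[[-0.2,5,0.1],0,1],[[-0.2,5,0.1],0,1]]'; python3 plan.py 0.5425 0.145 0.306 -19.2
python3 - <<'E'
from h import *
for n in ['scene','wrist','top']: shot(n,n[0]+'3')
a=load('s3')['image'][100:240,240:400];cv2.imwrite('pics/s3c.png',cv2.resize(a,None,fx=4,fy=4,interpolation=cv2.INTER_CUBIC))
E
```

```text
clock: 6.6
tcp_pos: [0.5426, 0.1456, 0.4107]
orientation: [-1.554, 0.263, -0.265]
contact_force: [0.1, 0.8, -0.3]
grip_width: 0.0133
tcp [0.5426 0.1456 0.4107] yaw -19.28 tooly [ 0.001  0.    -1.   ] shift cm [ 0.   10.47 -0.06] twist -0.001 F [ 0.1  0.8 -0.3] w 0.0133 t 6.6 q [-0.65  0.29  0.34  1.84 -0.11  1.03  0.97]
```

View pics/s3c.png

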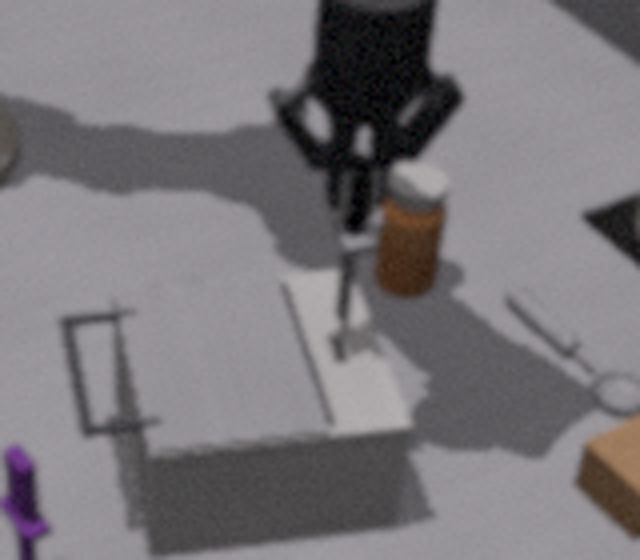

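View pics/w3.png

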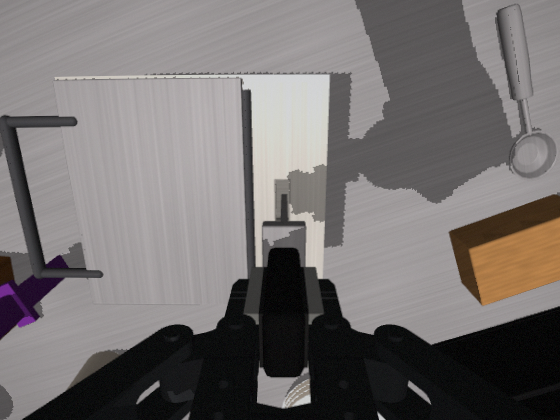

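Run:
```python
from h import *
a=load('w3')['image'][160:260,230:340];cv2.imwrite('pics/w3c.png',cv2.resize(a,None,fx=6,fy=6,interpolation=cv2.INTER_CUBIC))
```

```text
(no output)
```

View pics/w3c.png

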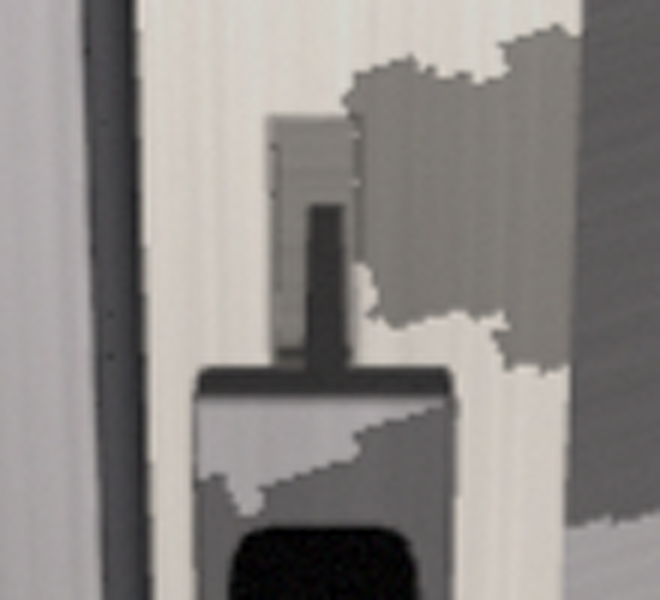

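Run:
```python
from h import *
f=load('w3');p,M,o=tool()
T=lambda x,y:(230+x/6-.42,160+y/6-.42)
def loc(q): return (M.T@(q-p)*1000).round(1)
zb=p[2]-.2757
a=onz(f,*T(313,115),.11);b=onz(f,*T(314,357),.11);print('slot',a,b,(a+b)/2,loc(a),loc(b), np.degrees(np.arctan2(*(b-a)[1::-1])))
q=onz(f,*T(326,203),zb); print('blade edge',q,loc(q))
# pads/collar
for P in [(197,398),(452,398)]: print(loc(onz(f,*T(*P),zb+.088)))
h=np.radians(-19.3);X=np.array([np.cos(h),np.sin(h),0])
for tag in 't3','s3':
    g=load(tag); print(tag,proj(g,[.5425,.145,zb]),proj(g,(a+b)/2))
# bar + lid edges from wrist
w=[onz(f,5,121,.114),onz(f,36,274,.114)];print('bar',w,(w[0]+w[1])/2)
```

```text
slot [0.52625456 0.14992097 0.11      ] [0.55616418 0.13957439 0.11      ] [0.54120937 0.14474768 0.11      ] [-17.  300.8  -2.2] [ 14.7 300.9  -2.2] -19.081938334888324
blade edge [0.53067337 0.15002226 0.13516835] [-12.8 275.7  -0.7]
[-22.4 187.7 -10.3]
[-22.4 187.7   8.7]
t3 [207.13553522 210.14546784] [209.25971597 211.45217812]
s3 [324.77524171 180.28466753] [323.7447342  186.41628023]
bar [array([ 0.42014104, -0.02144204,  0.114     ]), array([ 0.53383265, -0.06398021,  0.114     ])] [ 0.47698685 -0.04271113  0.114     ]
```

Wrist view: slot centre at (282,199) and blade tip at (284,194). That puts the slot −1.5 mm along tool z from the blade, inside the ±3 mm play. I correct it and lower.

```bash
python3 -m jog '[[[-0.04,0,-0.15],0,1],[[-0.04,1,-0.15],0,1],[[-0.04,2,-0.15],0,1],[[-0.04,3,-0.15],0,1],[[-0.04,4,-0.15],0,1],[[-0.04,5,-0.15],0,1],[[-0.04,5,-0.15],0,1]]'; python3 plan.py 0.5425 0.145 0.306 -19.2;python3 - <<'E'
from h import *
for n in ['scene','wrist']: shot(n,n[0]+'4')
a=load('w4')['image'][150:260,210:360];b=load('s4')['image'][120:220,260:370]
c=np.hstack([cv2.resize(a,(430,315)),cv2.resize(b,(347,315))]);cv2.imwrite('pics/m4.png',c)
E
```

```text
clock: 7.62
tcp_pos: [0.5408, 0.1452, 0.3587]
orientation: [-1.556, 0.264, -0.261]
contact_force: [-0.1, 0.5, -1.2]
grip_width: 0.0134
tcp [0.5408 0.1452 0.3587] yaw -19.18 tooly [-0.002 -0.001 -1.   ] shift cm [0.17 5.27 0.04] twist 0.0 F [-0.1  0.5 -1.2] w 0.0134 t 7.625 q [-0.64  0.35  0.33  1.9  -0.14  0.92  0.99]
```

View pics/m4.png

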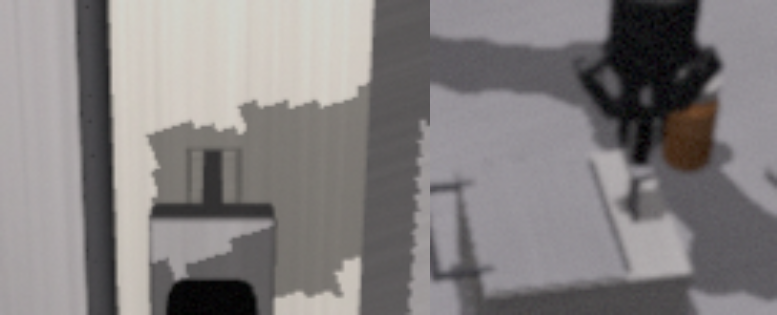

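The blade is in the slot and centred, with no side force. I lower it the rest of the way.

```bash
python3 -m jog '[[[0,1,0],0,1],[[0,2,0],0,1],[[0,3,0],0,1],[[0,4,0],0,1],[[0,4.8,0],0,1],[[0,5.1,0],0,1],[[0,5.3,0],0,1],[[0,5.4,0],0,1],[[0,5.4,0],0,1]]'; python3 plan.py 0.5425 0.145 0.306 -19.2;python3 - <<'E'
from h import *
for n in ['scene','wrist']: shot(n,n[0]+'5')
a=load('w5')['image'][150:260,210:360];b=load('s5')['image'][120:220,260:370]
c=np.hstack([cv2.resize(a,(430,315)),cv2.resize(b,(347,315))]);cv2.imwrite('pics/m5.png',c)
E
```

```text
clock: 8.85
tcp_pos: [0.5412, 0.1452, 0.3059]
orientation: [-1.555, 0.263, -0.263]
contact_force: [-0.6, -0.3, -1.3]
grip_width: 0.0134
tcp [0.5412 0.1452 0.3059] yaw -19.19 tooly [ 0.  0. -1.] shift cm [ 0.13 -0.01  0.02] twist 0.0 F [-0.6 -0.3 -1.3] w 0.0134 t 8.85 q [-0.62  0.42  0.31  1.94 -0.17  0.81  1.02]
```

View pics/m5.png

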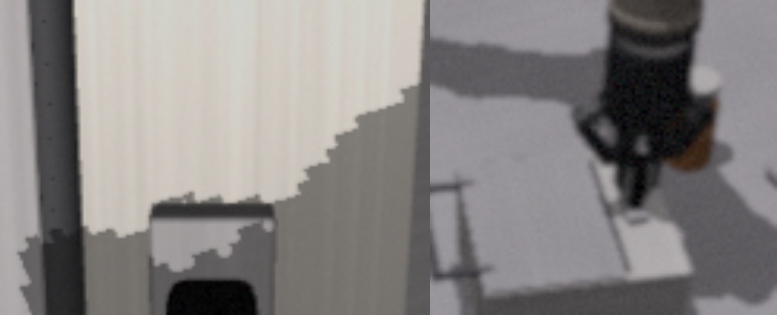

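```bash
python3 -m jog '[[[0,0.1,0],0,1],[[0,0.2,0],0,1],[[0,0.3,0],0,1],[[0,0.3,0],0,1]]'; python3 plan.py 0.5425 0.145 0.306 -19.2
```

```text
clock: 9.45
tcp_pos: [0.5414, 0.1451, 0.3056]
orientation: [-1.553, 0.263, -0.263]
contact_force: [-9.4, -2.0, 25.3]
grip_width: 0.0134
tcp [0.5414 0.1451 0.3056] yaw -19.2 tooly [ 0.     0.002 -1.   ] shift cm [ 0.11 -0.04  0.03] twist -0.0 F [-9.4 -2.  25.3] w 0.0134 t 9.45 q [-0.62  0.42  0.31  1.94 -0.17  0.81  1.02]
```

Firm seating contact: 25 N at exactly the predicted height. I ease off, open partway and rise.

```bash
python3 -m jog '[[[0,-0.2,0],0,1],[[0,-0.2,0],0,0.3],[[0,-0.2,0],0,0],[[0,-0.2,0],0,0],[[0,-2,0],0,0],[[0,-5,0],0,0],[[0,-9,0],0,0],[[0,-12,0],0,0],[[0,-12,0],0,0]]'; python3 plan.py 0.477 -0.0425 0.40 -19.2;python3 - <<'E'
from h import *
for n in ['scene','wrist']: shot(n,n[0]+'6')
b=load('s6')['image'][100:240,240:400];cv2.imwrite('pics/s6c.png',cv2.resize(b,None,fx=4,fy=4,interpolation=cv2.INTER_CUBIC))
E
```

```text
clock: 10.58
tcp_pos: [0.542, 0.1451, 0.4264]
orientation: [-1.551, 0.259, -0.267]
contact_force: [0.7, 0.5, -0.1]
grip_width: 0.043
tcp [0.542  0.1451 0.4264] yaw -19.2 tooly [ 0.006  0.003 -1.   ] shift cm [  0.02   2.55 -19.87] twist -0.0 F [ 0.7  0.5 -0.1] w 0.043 t 10.575 q [-0.66  0.27  0.35  1.83 -0.11  1.05  0.97]
```

View pics/s6c.png

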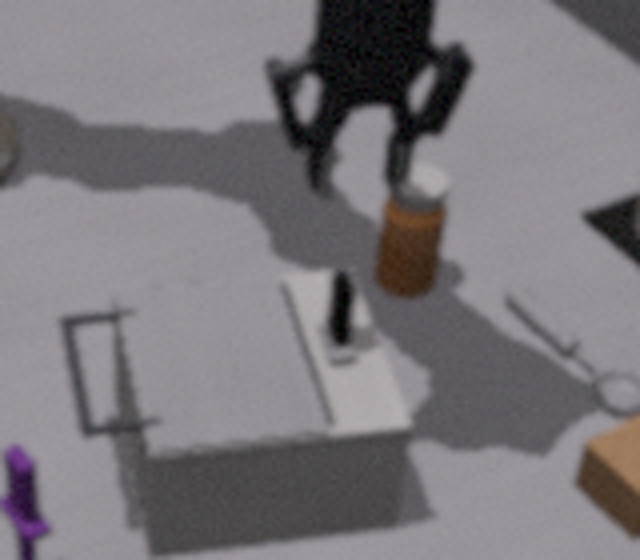

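View pics/w6.png

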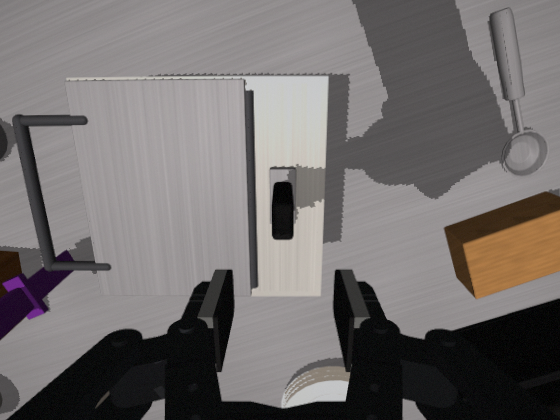

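The gauge stands upright with its collar flush on the strip (scene crop (340,350)) and is released. Next is the handle, hovering first with the fingers narrowed.

```bash
python3 -m jog '[[[0,0,-5],0,0.39],[[0,0,-10],0,0.39],[[0,0,-15],0,0.39],[[0,1,-19],0,0.39],[[0,2.5,-19.9],0,0.39],[[0,2.5,-19.9],0,0.39],[[0,2.5,-19.9],0,0.39]]' 40; python3 plan.py 0.477 -0.0425 0.27 -19.2;python3 - <<'E'
from h import *
for n in ['scene','wrist']: shot(n,n[0]+'7')
E
```

```text
clock: 11.55
tcp_pos: [0.4763, -0.0414, 0.3976]
orientation: [-1.555, 0.262, -0.261]
contact_force: [-0.1, -0.4, 0.3]
grip_width: 0.0261
tcp [ 0.4763 -0.0414  0.3976] yaw -19.07 tooly [-0. -0. -1.] shift cm [ 0.11 12.76 -0.08] twist 0.002 F [-0.1 -0.4  0.3] w 0.0261 t 11.55 q [-0.44  0.16  0.45  2.04 -0.08  0.96  1.29]
```

View pics/w7.png

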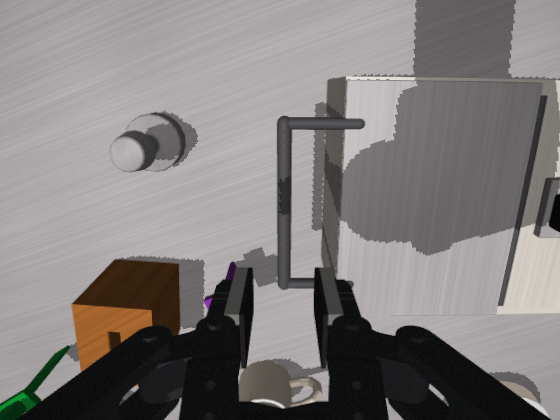

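Run:
```python
from h import *
f=load('w7');p,M,o=tool()
for u,v in [(284,122),(284,200),(284,286)]:
    q=onz(f,u,v,.115); print(q.round(4),(M.T@(q-p)*1000).round(1))
q=onz(f,345,90,.114);print('lid edge',(M.T@(q-p)*1000).round(1)); q=onz(f,333,230,.11)
print((M.T@(q-p)*1000).round(1))
```

```text
[ 0.4197 -0.022   0.115 ] [-6.000e+01  2.829e+02 -2.000e-01]
[ 0.4704 -0.0395  0.115 ] [-6.400e+00  2.829e+02 -2.000e-01]
[ 0.5349 -0.0617  0.115 ] [ 6.190e+01  2.829e+02 -1.000e-01]
lid edge [-80.3 283.9  39.2]
[ 18.1 287.9  35.9]
```

The bar runs (284,122)–(284,286), 0.2 mm from the jaw centreline, and the lid edge is 36–39 mm away. I go down and close on it.

```bash
python3 -m jog '[[[0,3,0],0,0.39],[[0,6,0],0,0.39],[[0,9,0],0,0.39],[[0,11,0],0,0.39],[[0,12.5,0],0,0.39],[[0,13,0],0,0.39],[[0,13,0],0,0.39]]'; python3 plan.py 0.477 -0.0425 0.267 -19.2
```

```text
clock: 12.52
tcp_pos: [0.476, -0.0426, 0.2679]
orientation: [-1.555, 0.262, -0.263]
contact_force: [0.4, -0.7, 0.5]
grip_width: 0.0258
tcp [ 0.476  -0.0426  0.2679] yaw -19.17 tooly [ 0.  0. -1.] shift cm [0.09 0.09 0.04] twist 0.0 F [ 0.4 -0.7  0.5] w 0.0258 t 12.525 q [-0.37  0.37  0.39  2.16 -0.23  0.65  1.42]
```

```bash
python3 -m jog '[[[0,0,0],0,1],[[0,0,0],0,1],[[0,0,0],0,1],[[0,0,0],0,1],[[0,0,0],0,1]]' 30; python3 plan.py 0.477 -0.0425 0.267 -19.2
python3 - <<'E'
import numpy as np
for d in range(0,61,6):
    t=np.radians(d); print(d,'y',round(-17*np.sin(t),2),'z',round(17*(1-np.cos(t)),2))
E
```

```text
clock: 13.15
tcp_pos: [0.4765, -0.0415, 0.2684]
orientation: [-1.553, 0.26, -0.263]
contact_force: [1.6, 4.9, -1.4]
grip_width: 0.0086
tcp [ 0.4765 -0.0415  0.2684] yaw -19.11 tooly [ 0.002  0.002 -1.   ] shift cm [ 0.08  0.14 -0.08] twist 0.002 F [ 1.6  4.9 -1.4] w 0.0086 t 13.15 q [-0.37  0.37  0.39  2.16 -0.23  0.65  1.42]
0 y -0.0 z 0.0
6 y -1.78 z 0.09
12 y -3.53 z 0.37
18 y -5.25 z 0.83
24 y -6.91 z 1.47
30 y -8.5 z 2.28
36 y -9.99 z 3.25
42 y -11.38 z 4.37
48 y -12.63 z 5.62
54 y -13.75 z 7.01
60 y -14.72 z 8.5
```

```bash
python3 -m jog '[[[0,-0.9,0.02],0,1],[[0,-1.78,0.09],0,1],[[0,-2.66,0.21],0,1],[[0,-3.53,0.37],0,1],[[0,-4.4,0.58],0,1],[[0,-5.25,0.83],0,1],[[0,-5.25,0.83],0,1]]'; python3 plan.py 0.477 -0.0425 0.267 -19.2
python3 - <<'E'
from h import *
for n in ['scene']: shot(n,n[0]+'8')
b=load('s8')['image'][80:240,210:390];cv2.imwrite('pics/s8c.png',cv2.resize(b,None,fx=3.5,fy=3.5,interpolation=cv2.INTER_CUBIC))
E
```

```text
clock: 14.02
tcp_pos: [0.479, -0.034, 0.3209]
orientation: [-1.553, 0.26, -0.264]
contact_force: [3.8, 4.6, -4.8]
grip_width: 0.0089
tcp [ 0.479  -0.034   0.3209] yaw -19.11 tooly [ 0.003  0.001 -1.   ] shift cm [ 0.08  5.39 -0.88] twist 0.002 F [ 3.8  4.6 -4.8] w 0.0089 t 14.025 q [-0.42  0.28  0.43  2.12 -0.17  0.77  1.35]
```

View pics/s8c.png

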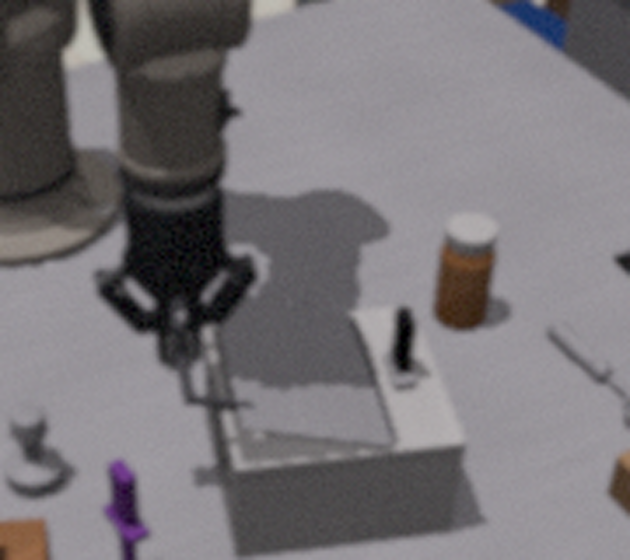

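The lid follows. I continue along the arc to 60°.

```bash
python3 -m jog '[[[0,-0.85,0.31],0,1],[[0,-1.66,0.64],0,1],[[0,-3.25,1.45],0,1],[[0,-4.74,2.42],0,1],[[0,-6.13,3.54],0,1],[[0,-7.38,4.79],0,1],[[0,-8.5,6.18],0,1],[[0,-9.0,6.92],0,1],[[0,-9.47,7.67],0,1],[[0,-9.47,7.67],0,1]]'; python3 plan.py 0.477 -0.0425 0.267 -19.2
python3 - <<'E'
from h import *
for n in ['scene','top','wrist']: shot(n,n[0]+'9')
b=load('s9')['image'][80:240,210:390];cv2.imwrite('pics/s9c.png',cv2.resize(b,None,fx=3.5,fy=3.5,interpolation=cv2.INTER_CUBIC))
E
```

```text
clock: 15.32
tcp_pos: [0.5036, 0.0357, 0.4168]
orientation: [-1.557, 0.264, -0.264]
contact_force: [-4.3, -8.1, 12.2]
grip_width: 0.0087
tcp [0.5036 0.0357 0.4168] yaw -19.28 tooly [-0.001 -0.002 -1.   ] shift cm [ 0.07 15.   -8.23] twist -0.001 F [-4.3 -8.1 12.2] w 0.0087 t 15.325 q [-0.56  0.19  0.42  1.96 -0.09  1.01  1.13]
```

View pics/s9c.png

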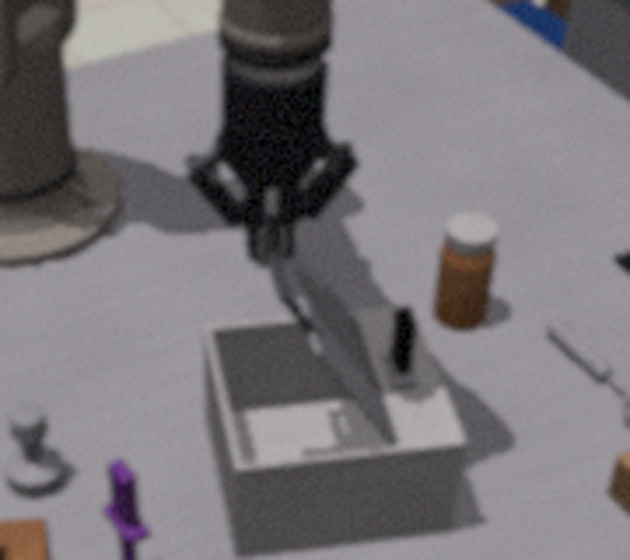

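View pics/w9.png

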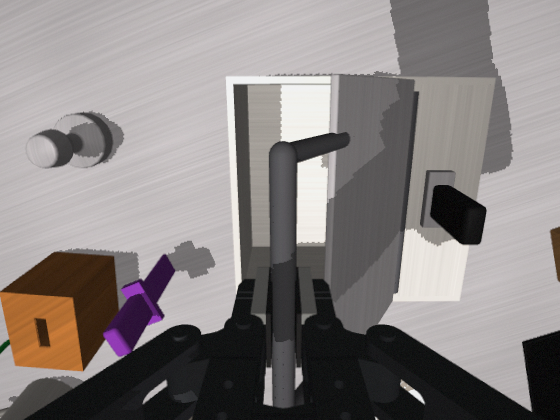

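View pics/t9.png

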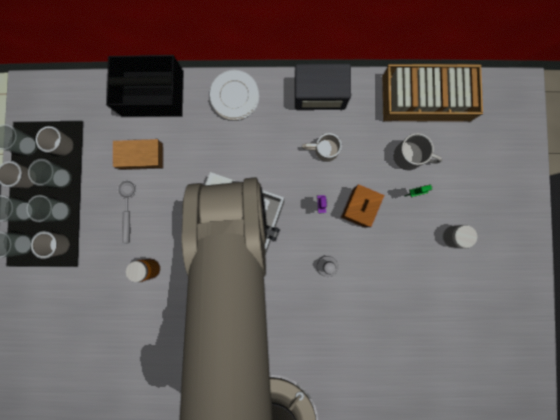

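Lid raised and held at the bar (wrist: bar end (283,152)), and the gauge is still seated. I check the angle from the wrist image rather than from the TCP alone.

Run:
```python
from h import *
p,M,o=tool();f=load('w9');s=load('s9')
h=np.radians(-19.2);X=np.array([np.cos(h),np.sin(h),0]);Y=np.array([-X[1],X[0],0]);Z=np.array([0,0,1])
H=np.array([.477,-.0422,.112])+.17*Y; print('hinge',H.round(4),'F',o['contact_force'],'t',o['clock'])
g=p+M[:,1]*.155; d=g-H; print('grasp pt angle',np.degrees(np.arctan2(d[2],-d@Y)),np.hypot(d[2],d@Y))
def px(f,u,v,x):
    o,r=ray(f,u,v); q=o+r*((x-(o-H)@X)/(r@X)); d=q-H; return (d@Y).round(4),d[2].round(4),np.degrees(np.arctan2(d[2],-d@Y)).round(1)
print('bar end w',px(f,283,143,-.062), px(f,283,152,-.06))
# predictions
def L(r,x,a): a=np.radians(a); return H+x*X-r*np.cos(a)*Y+r*np.sin(a)*Z
for a in (54,57,60,63,66): print(a,'bar end w',proj(f,L(.17,-.06,a)).round(0),'panel corner w',proj(f,L(.13,-.088,a)).round(0),'s far corner',proj(s,L(.13,.088,a)).round(0),'bar',proj(s,L(.17,.06,a)).round(0))
```

```text
hinge [0.5329 0.1183 0.112 ] F [-4.54505112 -8.31274212 11.29038814] t 15.475
grasp pt angle 59.37751640754014 0.17376362869782305
bar end w (np.float64(-0.0891), np.float64(0.1306), np.float64(55.7)) (np.float64(-0.0891), np.float64(0.1392), np.float64(57.4))
54 bar end w [253. 151.] panel corner w [313.  73.] s far corner [297. 182.] bar [286. 167.]
57 bar end w [273. 154.] panel corner w [327.  73.] s far corner [299. 181.] bar [289. 165.]
60 bar end w [295. 156.] panel corner w [342.  72.] s far corner [301. 180.] bar [292. 164.]
63 bar end w [319. 158.] panel corner w [359.  72.] s far corner [304. 179.] bar [295. 162.]
66 bar end w [345. 160.] panel corner w [376.  72.] s far corner [306. 178.] bar [298. 160.]
```

The bar end and panel corner put the lid at about 58°, and the TCP says 59.4°. I nudge it about 1.7° more and hold.

```bash
python3 -m jog '[[[0,-0.15,0.2],0,1],[[0,-0.3,0.4],0,1],[[0,-0.3,0.4],0,1],[[0,-0.3,0.4],0,1]]'
python3 - <<'E'
from h import *
shot('wrist','w10');shot('scene','s10');p,M,o=tool(); print(p,o['contact_force'].round(1),o['grip_width'],o['qvel'].round(3))
a=load('w10')['image'][60:200,240:500];cv2.imwrite('pics/w10c.png',cv2.resize(a,None,fx=3,fy=3,interpolation=cv2.INTER_CUBIC))
E
```

```text
clock: 15.98
tcp_pos: [0.505, 0.0398, 0.4193]
orientation: [-1.556, 0.264, -0.264]
contact_force: [-2.4, -5.6, 7.4]
grip_width: 0.0086
[0.50496921 0.03978025 0.41928539] [-2.6 -6.3  8.6] 0.008939242731667131 [ 0. -0.  0.  0.  0. -0.  0.]
```

View pics/w10c.png

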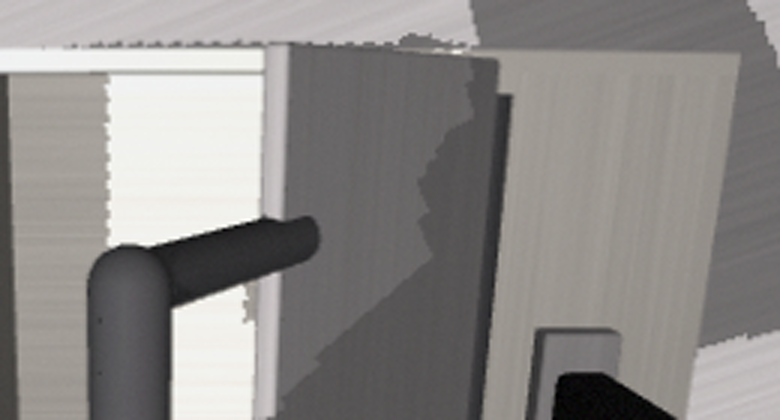

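View pics/s10.png

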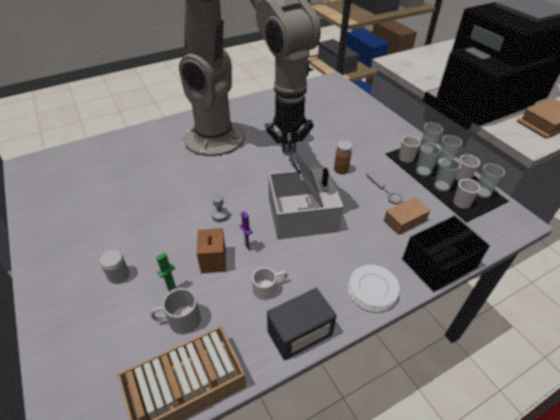

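Run:
```python
from h import *
p,M,o=tool();f=load('w10')
h=np.radians(-19.2);X=np.array([np.cos(h),np.sin(h),0]);Y=np.array([-X[1],X[0],0]);Z=np.array([0,0,1])
H=np.array([.477,-.0422,.112])+.17*Y
g=p+M[:,1]*.155; d=g-H; print('grasp pt angle',np.degrees(np.arctan2(d[2],-d@Y)),np.hypot(d[2],d@Y))
def L(r,x,a): a=np.radians(a); return H+x*X-r*np.cos(a)*Y+r*np.sin(a)*Z
for a in (57,60,63): print(a,proj(f,L(.17,-.06,a)).round(0),proj(f,L(.13,-.088,a)).round(0))
q=lambda f,r,x,u,v:None
print('obs bar end',240+129/3,'corner',240+(265+290)/6)
```

```text
grasp pt angle 61.22954040231056 0.17373192249903166
57 [260. 152.] [315.  73.]
60 [281. 155.] [330.  73.]
63 [304. 157.] [346.  73.]
obs bar end 283.0 corner 332.5
```

The wrist image gives about 60.3° from both the bar end and the panel corner, and the TCP gives 61.2°. The arm is still, so I hand in.

```bash
python3 -c "
from bench import hand_in
print(hand_in())"
```

```text
the job is handed in; nothing more can be done
None
```

The gauge is fully home in the bin's slot and released, and the lid is held at about 60° open. I handed the job in at about 16 s of the 64 s allowed.

- **Gauge:** I took the black-gripped gauge out of the wooden stand and put its blade down the slot with the lid shut. It met a firm stop at about 25 N, at exactly the predicted height. After release the pictures showed it upright with its collar flush on the strip.
- **Lid:** I gripped the handle bar with the fingers at 30 N and raised the lid along its arc. My last check gave about 60.3° from the wrist image and 61.2° from the arm's position. That small disagreement is well inside the 6° allowed. A steady force of about 11 N remained at the wrist, and the arm was still.
- **Other things on the counter:** none of the other things, including the green and purple look-alikes, was touched. In the final scene picture they stand where they were at the start.

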